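# Set the filter viewer to its third click

### The arm

A 6-joint arm with a two-finger parallel gripper is mounted at the origin on a cart in front of the work surface, level with it; the furniture and walls round the work are solid. World frame = base frame: x ahead of the robot, y to its left, z up, the work surface at z = 0. Lengths are in m, angles in rad, forces in N, time in s.
With the tool pointing down it reaches from about 0.3 to 0.825 m from the base axis. Payload 5.4 kg.
Tool frame: the origin (TCP) lies midway between the tips of the shut fingers; the grasp point (between the pads) lies 19 mm behind it; x points along the fingers, z is the direction in which the jaws open and shut, and the axes are right-handed (so a half turn about x gives the same grasp; the last joint's range is limited). The gripper opens to 92 mm and grips with 3 to 60 N. Pads are 20 mm wide; open, the fingers measure 128 mm over their backs; the gripper's body (75 mm by 189 mm) begins 69 mm behind the grasp point.
Start: joints at [1.102, 0.158, 1.597, -0, 1.386, -0.21], TCP at [0.147, 0.556, 0.215] pointing down, gripper open.
Joint ranges: [-2.91, 2.91], [-0.94, 2.29], [0.18, 2.7], [-1.29, 4.43], [0.17, 2.64], [-3, 3]. Speed limits (rad/s): [2.57, 2.57, 3.14, 3.14, 3.14, 3.14].

### API

Orientations are given as a unit quaternion [w, x, y, z].
In Python, from workcell import robot, vision gives the robot as it stands.
- The arm moves only by the tool apply_moves, never from a script. Its argument "moves" is a list of rows, each a list of 7 numbers: the turn, a rotation vector about the tool's x, y, z in rad, then the shift along the tool's x, y, z in mm, then the finger opening in mm, from 0 to 91.9. A call has 1 to 5 rows; each row is the pose to reach, as a shift and turn from the pose commanded when the call began, along the tool's axes at that moment; what a row does not reach only later rows make up. A row lasts 1/10 s, in which the tool goes at most 50 mm and 8.59 degrees, less where a joint would pass 70% of its speed; a pose out of reach is approached as far as the arm can. A call with a gripper value outside its range is refused whole. The fingers move at their own pace and stop on an object; "newtons" is the grip in N (left out, the last holds). Time passes only in rows, so rows that repeat a pose let the fingers close. It gives the time, the measured TCP pose, the force and the opening at its end, in the units of the state.
- robot.sense(): the state, without advancing time (a new reading comes with each control period).
- vision.get_image(name): name is "scene" or "top"; returns the picture (480x640x3 uint8, red, green, blue); there is no depth.
- vision.camera_info(name): a dict with "fx", "fy", "cx", "cy" (pixels), "distortion" ([k1, k2, p1, p2, k3] as OpenCV has them; the pictures are not rectified), "view" (4x4, takes a point from world to camera coordinates). Camera axes: x right, y up, looking along -z (the intrinsics and any distortion apply to the point x, -y, -z); pixel columns grow to the right and rows downward; lengths in m; the calibration is good to about 2 mm. A picture is of the moment at which its call begins. camera_info takes no time and is no camera call.
- robot.close_job(): hands the job in, once; it reports no verdict.
The state is a dict: "time_s": time; "joints": joint angles; "joint_velocities": joint speeds; "joint_efforts": joint torques, N m; "eef_pos": TCP position; "tcp_rot": TCP orientation; "force": force on the tool from outside, world axes, zero at the start; "moment": the same for the moment, N m; "finger_gap": opening from 0.0 (shut) to 1.0 (fully open).
Only numpy, scipy, OpenCV 4.12 (cv2) and the standard library are available. Lean on these libraries where they do the work, as an engineer would, in place of code of your own. Each camera call takes 0.05 s, during which the arm holds its last target.

### The job

Using only shut fingertips, push the paddle lever of the colour-filter viewer back to its home stop (the bar mark), then push it forward three clicks so that it rests in the third detent and the red filter shows in the window; do not run it past the third detent. Push one side of the paddle at a time: never pinch it or press on its top. Leave the bottle, the cup and the eraser where they stand, and finish with the hand clear.

Things in the scene. Friction and masses are not known exactly. Their poses are not given: they have to be found in the camera images.
- viewer: colour-filter viewer, fixed to the desk: a flat white box with a grey top, 104 (its x) x 168 (its y) x 36 mm high. Origin: centre of its underside, on the desk; z up. The lever slot runs along its y at x = -26 mm; the lever slides from y = -32 mm (home) to y = +32 mm. Beside the slot are the stop marks: a bar at home, then one, two, three and four dots.
- viewer_window (a point): centre of the small window in the viewer's top, 15 x 30 mm with a black frame, at x = +22 mm, y = 0, z = 36 mm of the viewer. The filter under it follows the lever: white at home, then yellow, green, red (third click), blue
- lever (a joint): position of the lever along the viewer's +y, in m: 0 at the home stop, which is itself a detent; clicks 1, 2, 3, 4 at 0.016, 0.032, 0.048, 0.064 (the far stop). It starts in click 1 or 2 (rarely balanced between them). About 4 to 5 N takes it over a ridge, halfway between two detents; past the ridge a spring pulls it on to the next detent, where it stays
- lever_top (a point): centre of the paddle's top edge, 78 mm above the desk. The paddle stands upright from 4 mm above the box's top, 26 mm wide (viewer's x), 15 mm thick (viewer's y), 38 mm tall. It is made of two halves, each 7 mm thick: white on its home side (viewer's -y), whose flat side is pushed to go forward, and orange on the forward side, whose flat side is pushed to go home. Touching both halves at once counts as pinching or pressing on top
- ink_bottle: loose square bottle of pinkish-brown ink with a white cap, 46 x 45 x 88 mm, origin at the centre of its underside; leave alone
- paint_cup: loose blue plastic paint cup with lid, 64 mm across, 60 mm high, origin at the centre of its underside; leave alone
- white_eraser: loose white eraser, 20 x 31 x 11 mm, origin at the centre of its underside; leave alone
Mind the look-alikes: they are no part of the job. What is shaped like the viewer but brown is not meant.

How it is judged:
By the outcome, as a careful person would: the job done as asked, in the order asked, and still so for the second after the job is handed in, with the robot touching nothing.
It also fails if it takes over 51 s, if anything falls off the work surface, if the arm or the gripper's body presses on something with over 40 N, if the wrist force passes 120 N, or if a joint passes its speed limit or range.

## Working session

There is one attempt and no reset: what is moved stays moved. The work goes in short steps, Python scripts to look and compute and a tool call to move; the robot and the scene stay as the last step left them, time stands still between calls to the robot, and variables do not carry over. Pictures are saved under pics/ and viewed, and the job is handed in when it is done.

Besides the shell and the picture viewer there is one more tool, called after "Call:" as name([rows], argument=value, ...), one row to a line, values as JSON. apply_moves: Moves the arm, as the interface text tells. Its arguments: {"type":"object","properties":{"moves":{"type":"array","items":{"type":"array","items":{"type":"number"}}},"newtons":{"type":"number"}},"required":["moves"]}

```bash
mkdir -p pics; ls
cat > h.py <<'E'
import numpy as np, cv2
from workcell import robot, vision
def grab(n,f):
    im=vision.get_image(n); cv2.imwrite('pics/'+f,im[:,:,::-1]); return im
def K(n):
    c=vision.camera_info(n); return np.array([[c['fx'],0,c['cx']],[0,c['fy'],c['cy']],[0,0,1.]]),np.array(c['distortion'],float),np.array(c['view'])
def ray(n,uv):
    k,d,V=K(n); p=cv2.undistortPoints(np.array([[uv]],float),k,d)[0,0]
    R=V[:3,:3];o=-R.T@V[:3,3]; return o,R.T@np.array([p[0],-p[1],-1.])
def onz(n,uv,z):
    o,r=ray(n,uv); return o+r*(z-o[2])/r[2]
def proj(n,P):
    k,d,V=K(n); P=np.atleast_2d(P).astype(float); c=P@V[:3,:3].T+V[:3,3]; c=c*[1,-1,-1]
    return cv2.projectPoints(c,np.zeros(3),np.zeros(3),k,d)[0][:,0]
E
python3 - <<'E'
from h import *
print(robot.sense())
grab('top','t0.png');grab('scene','s0.png')
for n in('top','scene'): print(K(n))
E
```

```text
pics
{'time_s': 0.0, 'joints': array([ 1.10189117e+00,  1.59072102e-01,  1.59823315e+00, -1.51284750e-05,
        1.38620398e+00, -2.10081699e-01]), 'joint_velocities': array([ 1.23933518e-04, -3.66529156e-04,  1.71549677e-05, -1.43705597e-03,
        1.01086927e-03,  7.09626119e-04]), 'joint_efforts': array([ 2.19710113e-03, -3.85575664e+01, -3.22108340e+01,  7.02684140e-02,
        3.78316606e-02, -1.36053268e-04]), 'eef_pos': array([0.14688923, 0.55526499, 0.21360553]), 'tcp_rot': array([ 0.55973445, -0.43159115,  0.56095263,  0.43099719]), 'force': array([0.53716603, 0.08440384, 0.40543275]), 'moment': array([0.00308484, 0.02093355, 0.0009838 ]), 'finger_gap': 0.9982805853978061}
(array([[580.77763073,   0.        , 320.66427036],
       [  0.        , 580.77763073, 239.42725134],
       [  0.        ,   0.        ,   1.        ]]), array([-0.01270321,  0.        ,  0.        ,  0.        ,  0.        ]), array([[-0.08029064, -0.9967697 , -0.00189096, -0.09153495],
       [ 0.97431536, -0.07888206,  0.21091989, -0.56240944],
       [-0.21038772,  0.0150925 ,  0.97750152, -0.91649213],
       [ 0.        ,  0.        ,  0.        ,  1.        ]]))
(array([[529.23788625,   0.        , 311.74273796],
       [  0.        , 529.23788625, 246.82652149],
       [  0.        ,   0.        ,   1.        ]]), array([-0.00683105,  0.        ,  0.        ,  0.        ,  0.        ]), array([[ 6.98267514e-01, -7.15836469e-01, -7.92141010e-04,
        -4.57325415e-01],
       [ 2.78997535e-01,  2.71130609e-01,  9.21221238e-01,
        -1.92617403e-01],
       [-6.59228984e-01, -6.43479869e-01,  3.89038307e-01,
        -6.94087580e-01],
       [ 0.00000000e+00,  0.00000000e+00,  0.00000000e+00,
         1.00000000e+00]]))
```

View pics/t0.png

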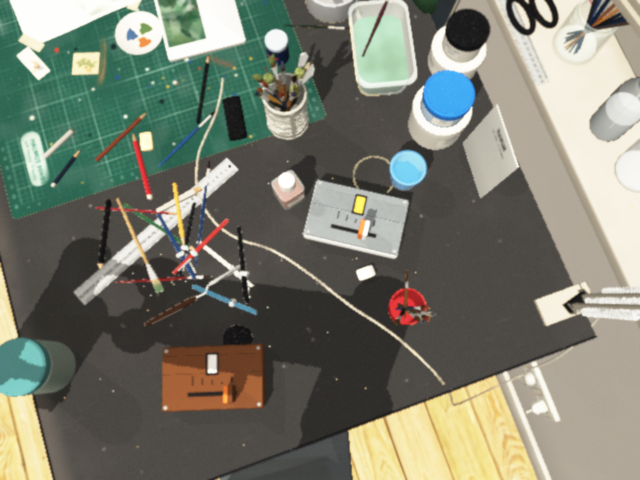

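View pics/s0.png

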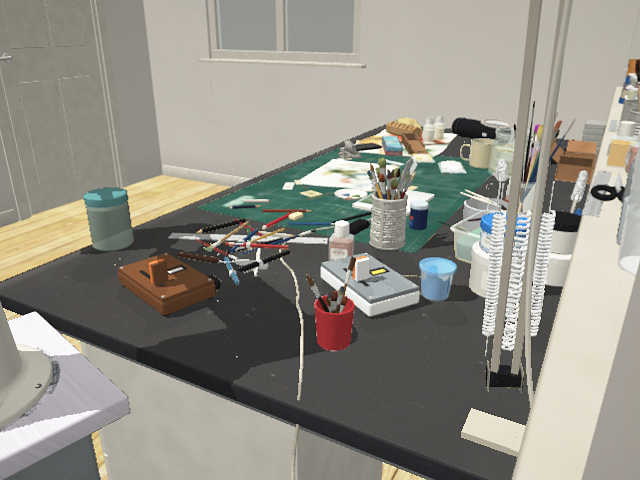

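The grey viewer is at top (357,218), scene (369,283), with a yellow window, so probably click 1. The brown look-alike is at top (213,378), scene (166,283). I'll check with a close crop and measure.

Run:
```python
from h import *
a=cv2.imread('pics/t0.png');b=cv2.imread('pics/s0.png')
c=cv2.resize(a[165:270,290:420],None,fx=5,fy=5,interpolation=cv2.INTER_CUBIC)
d=cv2.resize(b[240:325,310:430],None,fx=5,fy=5,interpolation=cv2.INTER_CUBIC)
cv2.imwrite('pics/ct.png',c);cv2.imwrite('pics/cs.png',d)
# box top mask
hsv=cv2.cvtColor(a,cv2.COLOR_BGR2HSV)
m=((hsv[...,1]<60)&(hsv[...,2]>110)).astype(np.uint8)
roi=np.zeros_like(m);roi[170:265,296:418]=1
m=cv2.morphologyEx(m*roi,cv2.MORPH_CLOSE,np.ones((5,5)));m=cv2.morphologyEx(m,cv2.MORPH_OPEN,np.ones((3,3)))
cs,_=cv2.findContours(m,0,1);k=max(cs,key=cv2.contourArea)
r=cv2.approxPolyDP(k,0.03*cv2.arcLength(k,1),1)[:,0];print(cv2.contourArea(k),r, cv2.boxPoints(cv2.minAreaRect(k)))
for p in r: print(p,onz('top',p,.036))
def cen(im,lo,hi,box):
    h=cv2.cvtColor(im,cv2.COLOR_BGR2HSV);q=cv2.inRange(h,lo,hi);z=np.zeros_like(q);z[box[1]:box[3],box[0]:box[2]]=1;q*=z
    n,l,s,ce=cv2.connectedComponentsWithStats(q);i=1+np.argmax(s[1:,4]);return ce[i],s[i]
for n,im,bx in(('top',a,(310,180,410,250)),('scene',b,(320,245,420,300))):
    y=cen(im,(22,120,120),(35,255,255),bx);o=cen(im,(5,120,120),(19,255,255),bx)
    print(n,'win',y,onz(n,y[0],.036),'orange',o,onz(n,o[0],.06))
```

```text
5769.5 [[315 182]
 [304 238]
 [397 256]
 [407 200]] [[300.64703 237.91933]
 [314.33826 178.02019]
 [410.35065 199.96587]
 [396.65942 259.865  ]]
[315 182] [ 0.66229445 -0.13524057  0.036     ]
[304 238] [ 0.56318884 -0.10843784  0.036     ]
[397 256] [ 0.51886671 -0.26485808  0.036     ]
[407 200] [ 0.61649218 -0.29304822  0.036     ]
top win (array([359.05586592, 204.20670391]), array([353, 195,  13,  19, 179], dtype=int32)) [ 0.61566107 -0.20874392  0.036     ] orange (array([360.57746479, 228.91549296]), array([358, 220,   7,  19,  71], dtype=int32)) [ 0.5658478  -0.20509573  0.06      ]
scene win (array([377.52083333, 271.3125    ]), array([371, 269,  14,   6,  48], dtype=int32)) [ 0.61355585 -0.20575134  0.036     ] orange (array([353.27586207, 272.17241379]), array([352, 265,   3,  14,  29], dtype=int32)) [ 0.54159856 -0.20859527  0.06      ]
```

View pics/ct.png

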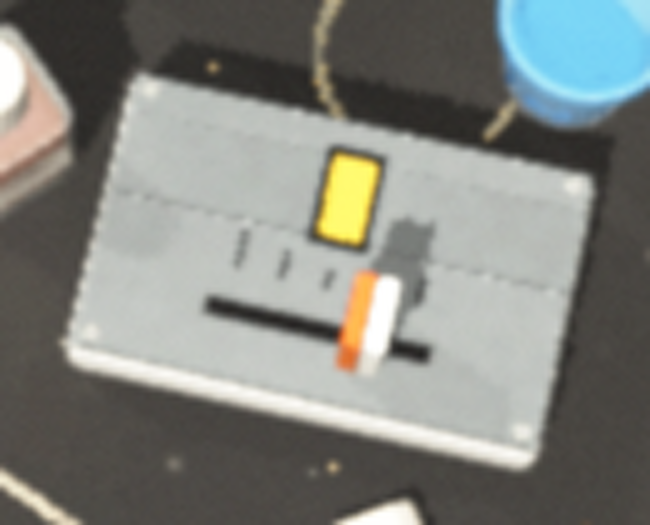

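View pics/cs.png

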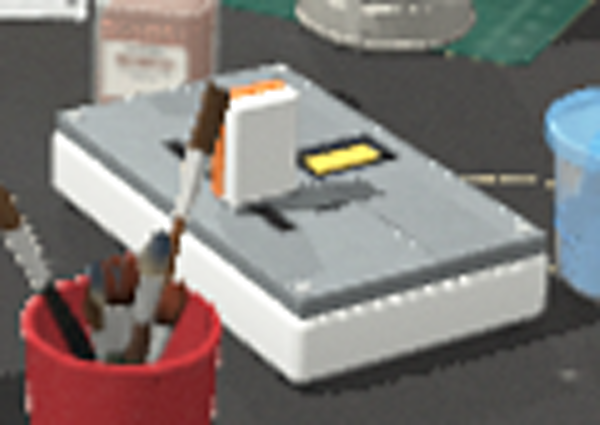

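```bash
cat >> h.py <<'E'
C=np.array([.592,-.2008]);PSI=np.radians(-15.8)
vx=np.array([np.cos(PSI),np.sin(PSI),0]);vy=np.array([-np.sin(PSI),np.cos(PSI),0])
def W(x,y,z): return np.array([C[0],C[1],0])+x*vx+y*vy+np.array([0,0,z])
E
python3 - <<'E'
from h import *
from scipy.spatial.transform import Rotation as Ro
q=robot.sense()['tcp_rot'];R=Ro.from_quat(np.roll(q,-1)).as_matrix();print(R.round(3));print(vx,vy)
a=cv2.imread('pics/t0.png');b=cv2.imread('pics/s0.png')
pts=[W(sx*.052,sy*.084,.036) for sx,sy in((1,1),(-1,1),(-1,-1),(1,-1))]+[W(.022,0,.036)]
L=-.016
pts+= [W(-.026+x,L+y,z) for x in(-.013,.013) for y in(-.0075,.0075) for z in (.04,.078)]
for n,im,(x0,y0,x1,y1) in(('top',a,(290,165,420,270)),('scene',b,(310,240,430,325))):
    c=cv2.resize(im[y0:y1,x0:x1],None,fx=5,fy=5,interpolation=cv2.INTER_CUBIC)
    for p in proj(n,pts): cv2.circle(c,tuple(int(v) for v in ((p-[x0,y0])*5+2)),3,(255,0,255),-1)
    cv2.imwrite('pics/ov_%s.png'%n,c)
# brushes in red cup: triangulate tips
def tri(u,v):
    o1,r1=ray('top',u);o2,r2=ray('scene',v);A=np.c_[r1,-r2];s=np.linalg.lstsq(A,o2-o1,rcond=None)[0]
    return (o1+r1*s[0]+o2+r2*s[1])/2, np.linalg.norm(o1+r1*s[0]-o2-r2*s[1])
print('red rim',onz('top',(408,307),.08), 'scene rim',onz('scene',(334,308),.08))
for u in((406,277),(433,316),(408,290)): 
  for v in((350,262),(312,280)): print(u,v,tri(u,v))
print('bottle',onz('top',(287,181),.088),'cup',onz('top',(408,168),.06),'eraser',onz('top',(366,272),.011))
E
python3 -c "
import cv2;a=cv2.imread('pics/s0.png')[230:360,280:390];b=cv2.imread('pics/t0.png')[255:335,360:450]
cv2.imwrite('pics/red.png',cv2.hconcat([cv2.resize(a,(400,473)),cv2.resize(b,(400,473))]))"
```

```text
[[-0.001 -0.967  0.256]
 [-0.002  0.256  0.967]
 [-1.     0.    -0.002]]
[ 0.96221799 -0.27228025  0.        ] [0.27228025 0.96221799 0.        ]
red rim [ 0.42693114 -0.26706516  0.08      ] scene rim [ 0.40172479 -0.29061756  0.08      ]
(406, 277) (350, 262) (array([ 0.46932766, -0.26221531,  0.11981294]), np.float64(0.0020829917641017655))
(406, 277) (312, 280) (array([ 0.44821164, -0.24534535,  0.09937327]), np.float64(0.06325725732438109))
(433, 316) (350, 262) (array([ 0.41100187, -0.29831378,  0.14854418]), np.float64(0.017450368522018676))
(433, 316) (312, 280) (array([ 0.39187761, -0.28305549,  0.12873547]), np.float64(0.037693111514535825))
(408, 290) (350, 262) (array([ 0.45311755, -0.26709026,  0.12533637]), np.float64(0.011464839021765053))
(408, 290) (312, 280) (array([ 0.43284987, -0.25023945,  0.10419292]), np.float64(0.048241365889075856))
bottle [ 0.65110055 -0.08809881  0.088     ] cup [ 0.66682047 -0.2969901   0.06      ] eraser [ 0.49935598 -0.2114943   0.011     ]
```

View pics/ov_top.png

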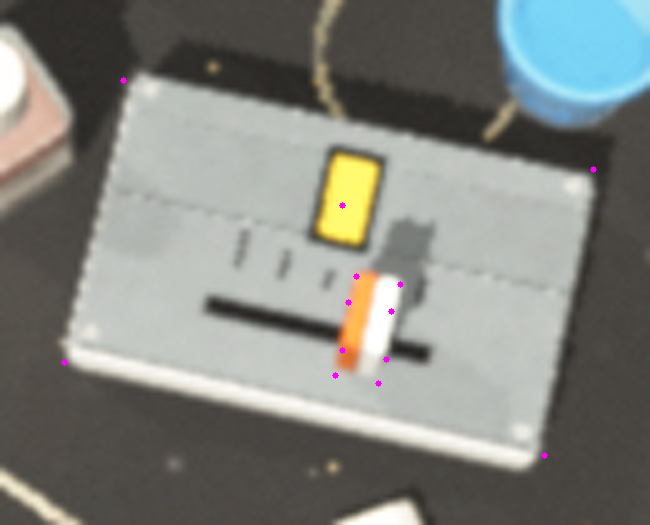

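View pics/ov_scene.png

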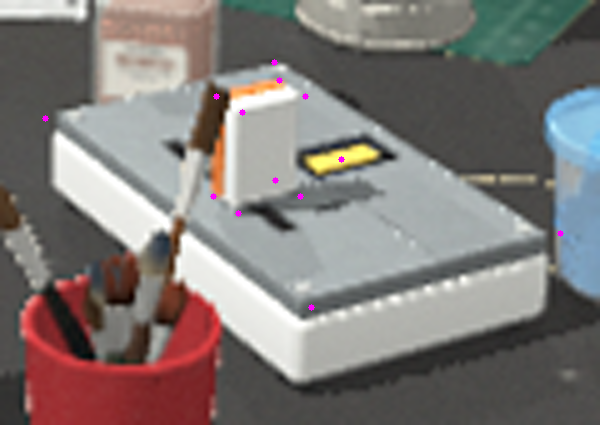

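View pics/red.png

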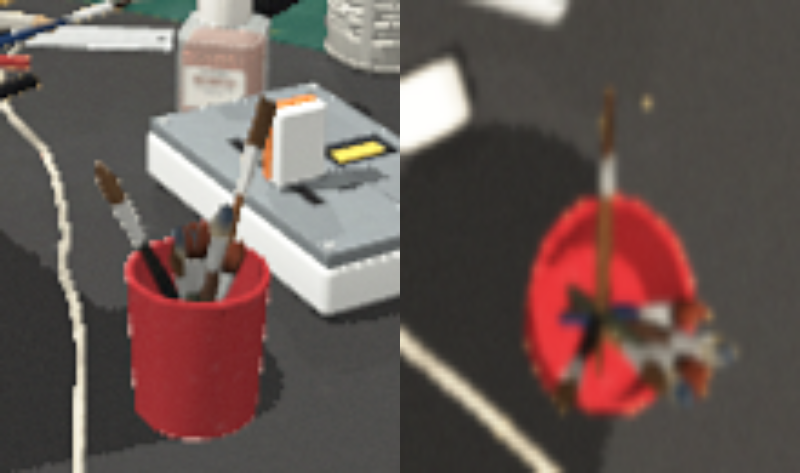

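```bash
cat >> h.py <<'E'
from scipy.spatial.transform import Rotation as Ro
def st():
    s=robot.sense(); R=Ro.from_quat(np.roll(s['tcp_rot'],-1)).as_matrix();p=s['eef_pos']
    d=p-np.array([*C,0]); return s,R,p,np.array([d@vx,d@vy,d[2]])*1000
def need(x,y,z):
    s,R,p,v=st(); print('t',round(s['time_s'],2),'viewer mm',v.round(1),'F',(s['force']@vx).round(1),(s['force']@vy).round(1),s['force'][2].round(1),'gap',s['finger_gap'].round(3),'yaw err deg',np.degrees(np.arctan2(np.cross(R[:2,2],vy[:2]),R[:2,2]@vy[:2])).round(2),'tilt',R[2].round(3)); print('tool shift mm',(R.T@(W(x/1e3,y/1e3,z/1e3)-p)*1000).round(1))
E
python3 - <<'E'
from h import *
need(-26,28,130)
print(onz('top',(20,367),.15),onz('scene',(108,192),.15),onz('top',(30,367),.12),onz('scene',(108,245),0))
E
```

```text
Traceback (most recent call last):
  File "h.py", line 23, in need
    s,R,p,v=st(); print('t',round(s['time_s'],2),'viewer mm',v.round(1),'F',(s['force']@vx).round(1),(s['force']@vy).round(1),s['force'][2].round(1),'gap',s['finger_gap'].round(3),'yaw err deg',np.degrees(np.arctan2(np.cross(R[:2,2],vy[:2]),R[:2,2]@vy[:2])).round(2),'tilt',R[2].round(3)); print('tool shift mm',(R.T@(W(x/1e3,y/1e3,z/1e3)-p)*1000).round(1))
                                                                                                                                                           ^^^^^^^^^^^^^^^^^^^^^
AttributeError: 'float' object has no attribute 'round'
```

```bash
sed -i "s/s\['finger_gap'\].round(3)/round(float(s['finger_gap']),3)/; s/np.cross(R\[:2,2\],vy\[:2\])/R[0,2]*vy[1]-R[1,2]*vy[0]/" h.py
python3 - <<'E'
from h import *
need(-26,28,130)
print(onz('top',(20,367),.15),onz('scene',(108,192),.15),onz('top',(30,367),.12),onz('scene',(108,245),0))
E
```

```text
t 0.1 viewer mm [-634.1  606.4  213.7] F 0.4 0.6 0.1 gap 1.001 yaw err deg -0.97 tilt [-1.     0.    -0.002]
tool shift mm [  84.5 -598.3 -588.5]
[0.37925493 0.31791383 0.15      ] [0.34016067 0.23834376 0.15      ] [0.37916737 0.31799812 0.12      ] [0.36906176 0.34542909 0.        ]
```

Call:
apply_moves([
  [0.017,0,0,-20,-20,-20,0],
  [0.017,0,0,-30,-50,-50,0],
  [0.017,0,0,-30,-80,-80,0],
  [0.017,0,0,-30,-110,-110,0],
  [0.017,0,0,-30,-140,-140,0],
], newtons=20)

```text
time_s: 0.6
eef_pos: [0.247, 0.3831, 0.2443]
tcp_rot: [0.564, -0.427, 0.564, 0.427]
force: [0.8, -0.9, -0.1]
finger_gap: 0.59
```

Call:
apply_moves([
  [0,0,0,0,-30,-30,0],
  [0,0,0,0,-60,-60,0],
  [0,0,0,0,-90,-90,0],
  [0,0,0,0,-120,-120,0],
  [0,0,0,0,-150,-150,0],
])

```text
time_s: 1.1
eef_pos: [0.3504, 0.1979, 0.2443]
tcp_rot: [0.564, -0.427, 0.564, 0.427]
force: [-0.0, 0.8, -0.3]
finger_gap: 0.154
```

Call:
apply_moves([
  [0,0,0,0,-30,-30,0],
  [0,0,0,0,-60,-60,0],
  [0,0,0,0,-90,-90,0],
  [0,0,0,0,-120,-120,0],
  [0,0,0,0,-150,-150,0],
])

```text
time_s: 1.6
eef_pos: [0.454, 0.0126, 0.2443]
tcp_rot: [0.564, -0.426, 0.564, 0.427]
force: [0.8, -0.2, 0.8]
finger_gap: 0.008
```

```bash
python3 -c "
from h import *
need(-26,28,130)"
```

```text
t 1.6 viewer mm [-190.9  167.8  244.3] F 0.8 0.0 0.8 gap 0.008 yaw err deg 0.03 tilt [-1.  0.  0.]
tool shift mm [ 114.2 -165.  -139.7]
```

Call:
apply_moves([
  [0,0,0,15,-35,-28,0],
  [0,0,0,40,-70,-60,0],
  [0,0,0,65,-105,-90,0],
  [0,0,0,90,-135,-115,0],
  [0,0,0,114,-165,-140,0],
])

```text
time_s: 2.1
eef_pos: [0.5747, -0.1669, 0.1289]
tcp_rot: [0.564, -0.426, 0.564, 0.427]
force: [1.1, 1.2, 0.6]
finger_gap: 0.007
```

Run:
```python
from h import *
need(-26,28,52)
a=grab('top','t1.png');b=grab('scene','s1.png')
c=np.hstack([cv2.resize(a[130:300,270:430],(400,425)),cv2.resize(b[150:330,300:450],(400,480))[:425]])
cv2.imwrite('pics/c1.png',c[:,:,::-1])
```

```text
t 2.1 viewer mm [-25.9  27.9 128.9] F 0.7 1.4 0.6 gap 0.007 yaw err deg 0.03 tilt [-1.     0.001  0.   ]
tool shift mm [76.9  0.   0.1]
```

View pics/c1.png

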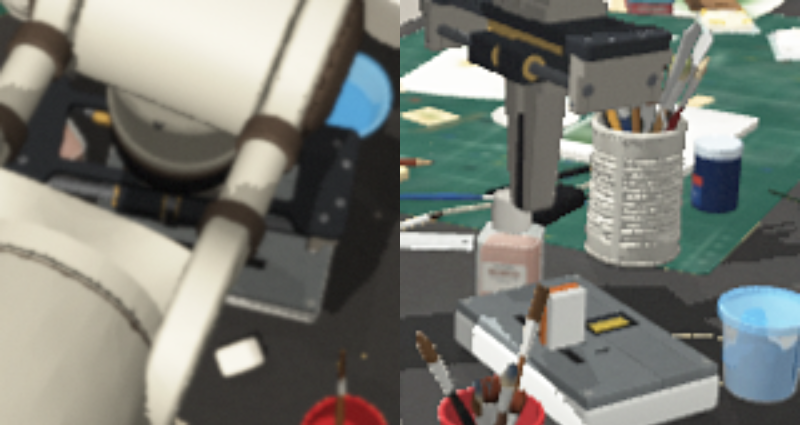

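The top view is blocked by the arm. The scene view shows the shut fingers above the forward (orange) side of the paddle, at about (530,150) in the crop. Descending.

Call:
apply_moves([
  [0,0,0,25,0,0,0],
  [0,0,0,50,0,0,0],
  [0,0,0,70,0,0,0],
  [0,0,0,77,0,0,0],
  [0,0,0,77,0,0,0],
])

```text
time_s: 2.7
eef_pos: [0.5735, -0.1645, 0.053]
tcp_rot: [0.564, -0.426, 0.564, 0.427]
force: [0.1, -0.6, -0.1]
finger_gap: 0.005
```

Run:
```python
from h import *
need(-26,9,52)
b=grab('scene','s2.png')
cv2.imwrite('pics/c2.png',cv2.resize(b[200:310,310:430],(720,600*110//120*12//11))[:,:,::-1])
```

```text
t 2.7 viewer mm [-27.7  29.8  53. ] F 0.2 -0.6 -0.1 gap 0.005 yaw err deg -0.02 tilt [-1.     0.002  0.   ]
tool shift mm [  1.   -1.7 -20.9]
```

View pics/c2.png

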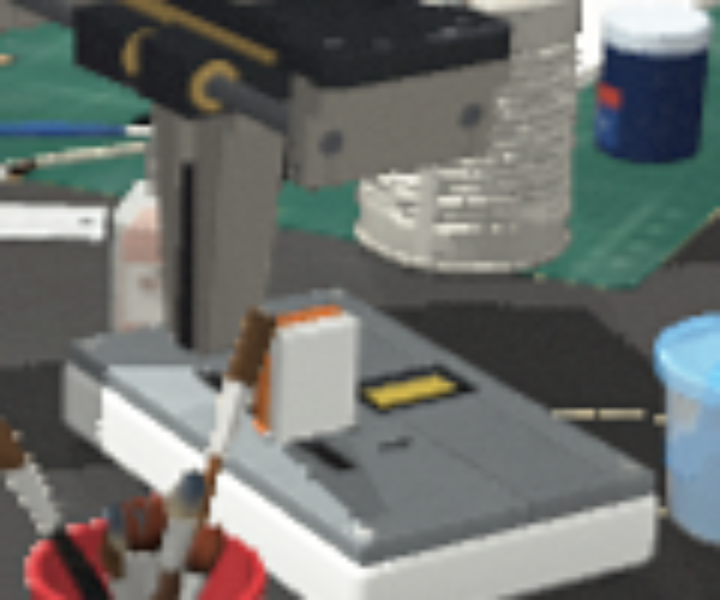

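Call:
apply_moves([
  [0,0,0,0,0,-6,0],
  [0,0,0,0,0,-12,0],
  [0,0,0,0,0,-16,0],
  [0,0,0,0,0,-18,0],
  [0,0,0,0,0,-20,0],
])

```text
time_s: 3.25
eef_pos: [0.5688, -0.1849, 0.0538]
tcp_rot: [0.564, -0.426, 0.564, 0.426]
force: [0.0, -0.1, 0.1]
finger_gap: 0.001
```

Call:
apply_moves([
  [0,0,0,0,0,-1.5,0],
  [0,0,0,0,0,-3,0],
  [0,0,0,0,0,-4,0],
  [0,0,0,0,0,-5,0],
  [0,0,0,0,0,-5,0],
])

```text
time_s: 3.75
eef_pos: [0.5676, -0.1886, 0.0536]
tcp_rot: [0.564, -0.426, 0.564, 0.427]
force: [0.4, 4.2, 1.4]
finger_gap: 0.01
```

Run:
```python
from h import *
need(-26,-5,52)
b=grab('scene','s3.png')
cv2.imwrite('pics/c3.png',cv2.resize(b[200:310,310:430],(720,660))[60:,:,::-1])
```

```text
t 3.75 viewer mm [-26.8   5.2  53.6] F -0.8 4.1 1.4 gap 0.01 yaw err deg -0.01 tilt [-1.     0.     0.001]
tool shift mm [  1.6  -0.8 -10.2]
```

View pics/c3.png

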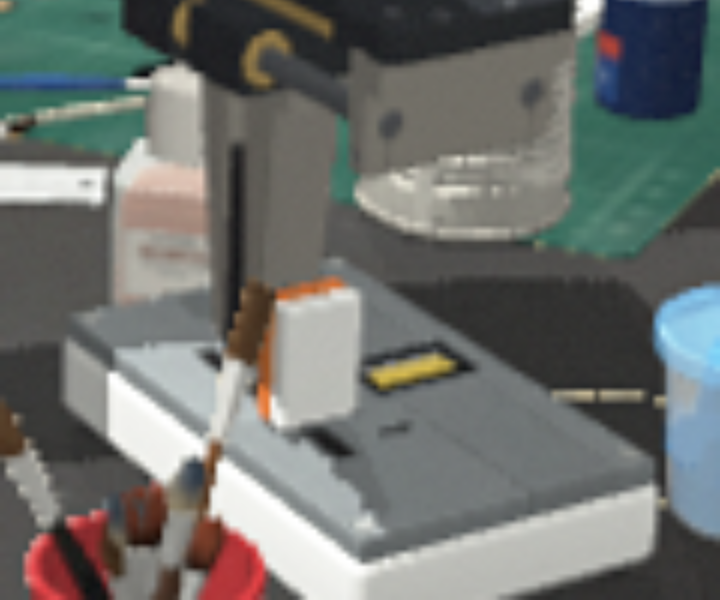

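Call:
apply_moves([
  [0,0,0,0,0,-1,0],
  [0,0,0,0,0,-2,0],
  [0,0,0,0,0,-3,0],
  [0,0,0,0,0,-4,0],
  [0,0,0,0,0,-5,0],
])

```text
time_s: 4.3
eef_pos: [0.5658, -0.1947, 0.0535]
tcp_rot: [0.564, -0.427, 0.564, 0.426]
force: [-0.3, 1.4, 1.1]
finger_gap: 0.003
```

Run:
```python
from h import *
need(-26,-5,52)
b=grab('scene','s4.png')
cv2.imwrite('pics/c4.png',cv2.resize(b[200:310,310:430],(720,660))[60:,:,::-1])
```

```text
t 4.3 viewer mm [-26.9  -1.2  53.5] F -0.7 1.3 1.1 gap 0.003 yaw err deg 0.01 tilt [-1.     0.    -0.001]
tool shift mm [ 1.5 -0.9 -3.8]
```

View pics/c4.png

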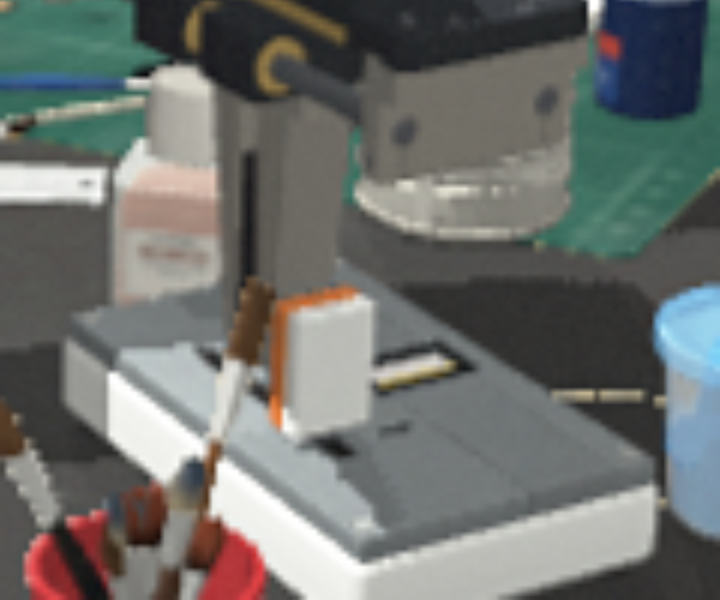

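Call:
apply_moves([
  [0,0,0,0,0,-1,0],
  [0,0,0,0,0,-2,0],
  [0,0,0,0,0,-3,0],
  [0,0,0,0,0,-4,0],
  [0,0,0,0,0,-4,0],
])

```text
time_s: 4.85
eef_pos: [0.5651, -0.1984, 0.0537]
tcp_rot: [0.564, -0.427, 0.564, 0.426]
force: [-0.6, -0.2, -0.7]
finger_gap: 0.007
```

Run:
```python
from h import *
need(-26,-5,52)
b=grab('scene','s5.png')
cv2.imwrite('pics/c5.png',cv2.resize(b[200:310,310:430],(720,660))[60:,:,::-1])
```

```text
t 4.85 viewer mm [-26.5  -5.   53.7] F -0.5 -0.4 -0.7 gap 0.007 yaw err deg 0.01 tilt [-1. -0. -0.]
tool shift mm [ 1.7 -0.5  0. ]
```

View pics/c5.png

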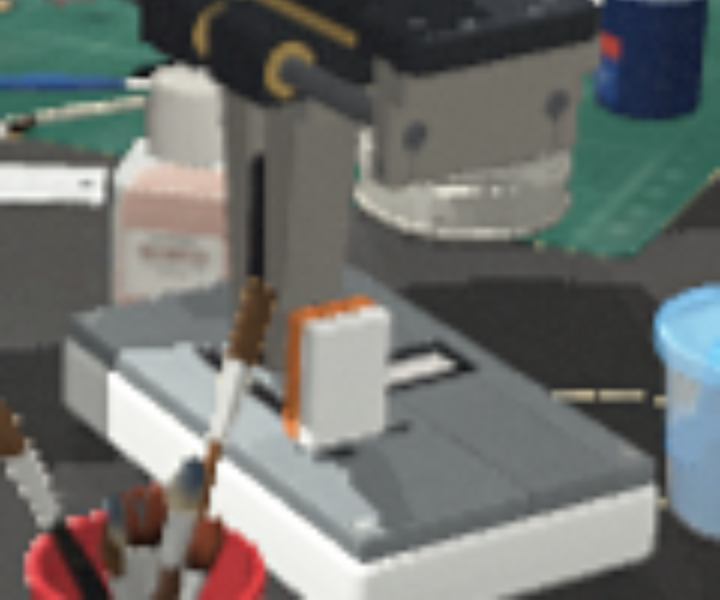

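Call:
apply_moves([
  [0,0,0,0,0,-1,0],
  [0,0,0,0,0,-2,0],
  [0,0,0,0,0,-2.5,0],
  [0,0,0,0,0,-2.5,0],
])

```text
time_s: 5.3
eef_pos: [0.5643, -0.2005, 0.0536]
tcp_rot: [0.564, -0.427, 0.564, 0.426]
force: [0.1, 0.9, 0.3]
finger_gap: 0.003
```

Run:
```python
from h import *
need(-26,-5,52)
```

```text
t 5.3 viewer mm [-26.7  -7.3  53.6] F -0.1 0.9 0.3 gap 0.003 yaw err deg 0.01 tilt [-1. -0. -0.]
tool shift mm [ 1.6 -0.7  2.3]
```

Call:
apply_moves([
  [0,0,0,0,0,-1,0],
  [0,0,0,0,0,-2,0],
  [0,0,0,0,0,-2,0],
])

```text
time_s: 5.6
eef_pos: [0.5638, -0.2023, 0.0535]
tcp_rot: [0.564, -0.426, 0.564, 0.427]
force: [0.4, 0.6, 0.6]
finger_gap: 0.006
```

Run:
```python
from h import *
need(-26,-5,52)
b=grab('scene','s6.png')
cv2.imwrite('pics/c6.png',cv2.resize(b[200:310,310:430],(720,660))[60:,:,::-1])
```

```text
t 5.6 viewer mm [-26.8  -9.1  53.5] F 0.2 0.7 0.6 gap 0.006 yaw err deg 0.01 tilt [-1.  0.  0.]
tool shift mm [ 1.5 -0.8  4.1]
```

View pics/c6.png

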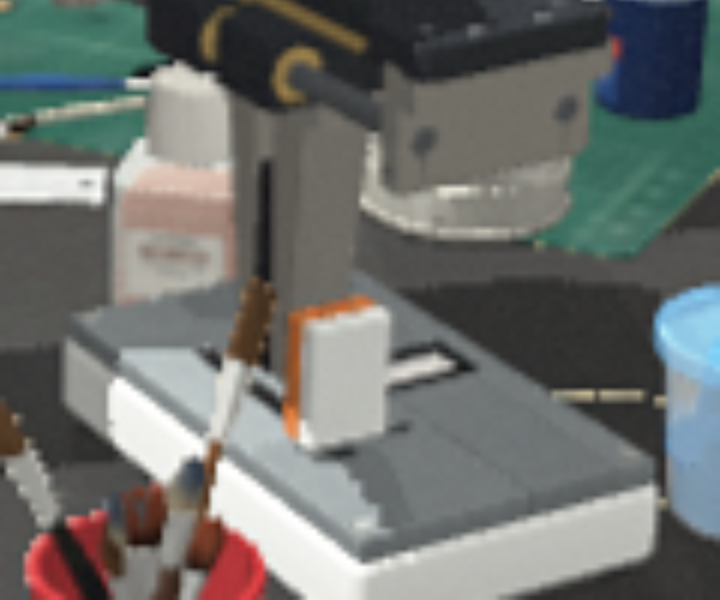

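Call:
apply_moves([
  [0,0,0,0,0,-1,0],
  [0,0,0,0,0,-2,0],
  [0,0,0,0,0,-2,0],
])

```text
time_s: 5.95
eef_pos: [0.5635, -0.2031, 0.0536]
tcp_rot: [0.565, -0.426, 0.563, 0.427]
force: [1.2, 6.1, 1.1]
finger_gap: 0.004
```

Run:
```python
from h import *
need(-26,-5,52)
```

```text
t 5.95 viewer mm [-26.8 -10.   53.6] F -0.5 6.3 1.1 gap 0.004 yaw err deg 0.01 tilt [-1.     0.     0.002]
tool shift mm [ 1.6 -0.8  4.9]
```

The stop is felt: 6.3 N with the paddle not moving and the window white. That puts the lever at home, and gives about 15 mm from the finger centre to the finger's face. Next I retract, lift over and go to the white side.

Call:
apply_moves([
  [0,0,0,0,0,10,0],
  [0,0,0,0,0,18,0],
  [0,0,0,-30,0,20,0],
  [0,0,0,-65,0,20,0],
  [0,0,0,-70,0,0,0],
])

```text
time_s: 6.45
eef_pos: [0.5664, -0.2039, 0.1285]
tcp_rot: [0.564, -0.43, 0.562, 0.425]
force: [0.6, -0.9, -0.2]
finger_gap: 0.002
```

Call:
apply_moves([
  [0,0,0,0,0,-25,0],
  [0,0,0,0,0,-50,0],
  [0,0,0,0,0,-63,0],
  [0,0,0,0,0,-63,0],
])

```text
time_s: 6.85
eef_pos: [0.5458, -0.266, 0.1236]
tcp_rot: [0.564, -0.426, 0.564, 0.426]
force: [-0.3, -0.2, 1.2]
finger_gap: 0.001
```

Run:
```python
from h import *
need(-26,-73,53)
b=grab('scene','s7.png')
cv2.imwrite('pics/c7.png',cv2.resize(b[180:310,310:440],(600,600))[:,:,::-1])
```

```text
t 6.85 viewer mm [-26.7 -75.3 123.6] F -0.3 -0.3 1.2 gap 0.001 yaw err deg 0.11 tilt [-1.  0. -0.]
tool shift mm [70.6 -0.7  2.4]
```

View pics/c7.png

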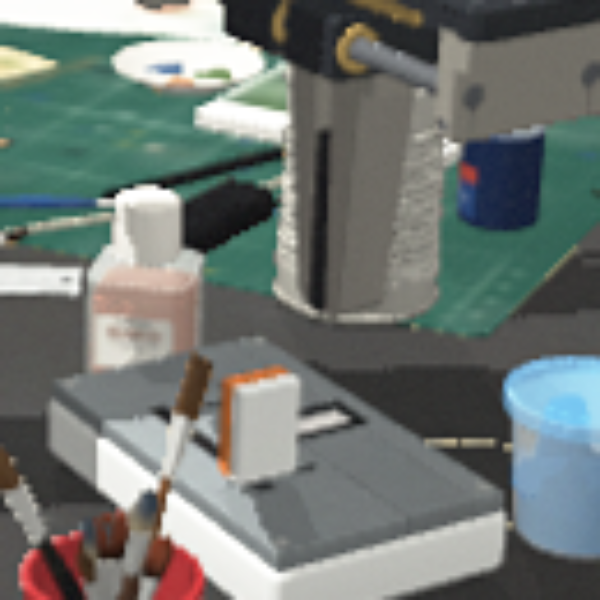

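The lever is at home with the window white. Descending on the white side.

Call:
apply_moves([
  [0,0,0,25,0,0,0],
  [0,0,0,50,0,0,0],
  [0,0,0,65,0,0,0],
  [0,0,0,70,0,0,0],
  [0,0,0,70,0,0,0],
])

```text
time_s: 7.4
eef_pos: [0.546, -0.2641, 0.0531]
tcp_rot: [0.564, -0.426, 0.564, 0.427]
force: [-0.5, -0.3, 0.1]
finger_gap: 0.004
```

Run:
```python
from h import *
need(-26,-56,53)
```

```text
t 7.4 viewer mm [-27.  -73.4  53.1] F -0.4 -0.4 0.1 gap 0.004 yaw err deg -0.04 tilt [-1.     0.001  0.001]
tool shift mm [ 0.1 -1.  17.4]
```

Call:
apply_moves([
  [0,0,0,0,-1,6,0],
  [0,0,0,0,-1,12,0],
  [0,0,0,0,-1,15,0],
  [0,0,0,0,-1,17,0],
  [0,0,0,0,-1,19,0],
])

```text
time_s: 7.9
eef_pos: [0.5525, -0.2468, 0.0539]
tcp_rot: [0.564, -0.427, 0.564, 0.426]
force: [-0.4, -0.2, -0.0]
finger_gap: 0.006
```

Run:
```python
from h import *
need(-26,-50,53)
```

```text
t 7.9 viewer mm [-25.5 -55.   53.9] F -0.3 -0.3 -0.0 gap 0.006 yaw err deg -0.01 tilt [-1.    -0.001 -0.   ]
tool shift mm [0.9 0.5 5. ]
```

Call:
apply_moves([
  [0,0,0,0,0,1,0],
  [0,0,0,0,0,2,0],
  [0,0,0,0,0,3,0],
  [0,0,0,0,0,3,0],
])

```text
time_s: 8.3
eef_pos: [0.5529, -0.2447, 0.0537]
tcp_rot: [0.564, -0.427, 0.564, 0.426]
force: [-0.5, -2.9, -1.4]
finger_gap: 0.008
```

Call:
apply_moves([
  [0,0,0,0,0,1,0],
  [0,0,0,0,0,2,0],
  [0,0,0,0,0,3,0],
  [0,0,0,0,0,3,0],
])

```text
time_s: 8.7
eef_pos: [0.554, -0.2412, 0.0537]
tcp_rot: [0.564, -0.427, 0.564, 0.426]
force: [-0.4, -1.6, 0.5]
finger_gap: -0.0
```

Run:
```python
from h import *
need(-26,-40,53)
b=grab('scene','s8.png')
cv2.imwrite('pics/c8.png',cv2.resize(b[200:310,310:430],(720,660))[60:,:,::-1])
```

```text
t 8.7 viewer mm [-25.6 -49.2  53.7] F 0.0 -1.7 0.5 gap -0.0 yaw err deg 0.02 tilt [-1. -0.  0.]
tool shift mm [0.7 0.4 9.2]
```

View pics/c8.png

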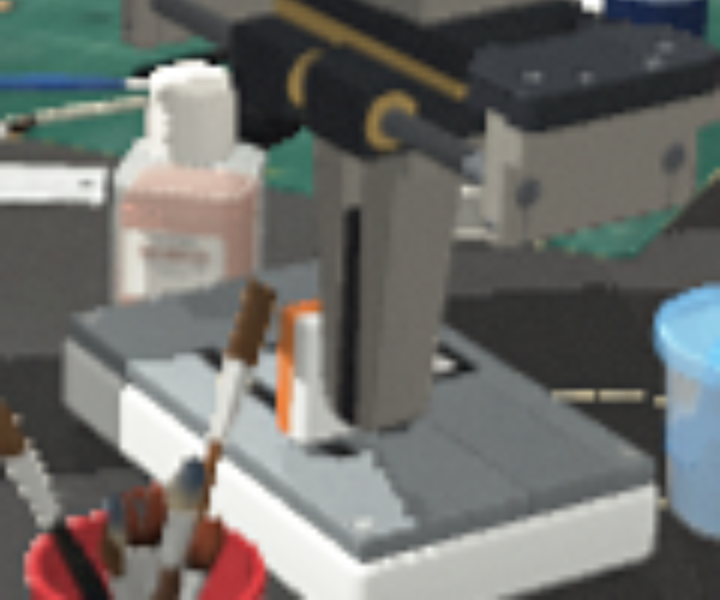

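Call:
apply_moves([
  [0,0,0,0,0,1.5,0],
  [0,0,0,0,0,3,0],
  [0,0,0,0,0,4.5,0],
  [0,0,0,0,0,6,0],
  [0,0,0,0,0,7.5,0],
])

```text
time_s: 9.25
eef_pos: [0.5557, -0.233, 0.0533]
tcp_rot: [0.564, -0.426, 0.564, 0.427]
force: [0.3, 1.4, 0.6]
finger_gap: 0.005
```

Call:
apply_moves([
  [0,0,0,0,0,1.5,0],
  [0,0,0,0,0,3,0],
  [0,0,0,0,0,4.5,0],
  [0,0,0,0,0,6,0],
  [0,0,0,0,0,7.5,0],
])

```text
time_s: 9.75
eef_pos: [0.5576, -0.2278, 0.0536]
tcp_rot: [0.563, -0.427, 0.565, 0.426]
force: [-2.2, -5.3, -1.1]
finger_gap: 0.008
```

Call:
apply_moves([
  [0,0,0,0,0,1.5,0],
  [0,0,0,0,0,3,0],
  [0,0,0,0,0,4.5,0],
  [0,0,0,0,0,6,0],
  [0,0,0,0,0,7.5,0],
])

```text
time_s: 10.25
eef_pos: [0.5602, -0.2188, 0.0536]
tcp_rot: [0.564, -0.426, 0.564, 0.427]
force: [0.5, 0.1, -0.3]
finger_gap: 0.005
```

Run:
```python
from h import *
need(-26,-10,53)
b=grab('scene','s9.png')
cv2.imwrite('pics/c9.png',cv2.resize(b[200:310,310:430],(720,660))[60:,:,::-1])
```

```text
t 10.25 viewer mm [-25.7 -26.   53.6] F 0.5 0.2 -0.3 gap 0.005 yaw err deg -0.0 tilt [-1.     0.     0.001]
tool shift mm [ 0.7  0.3 16. ]
```

View pics/c9.png

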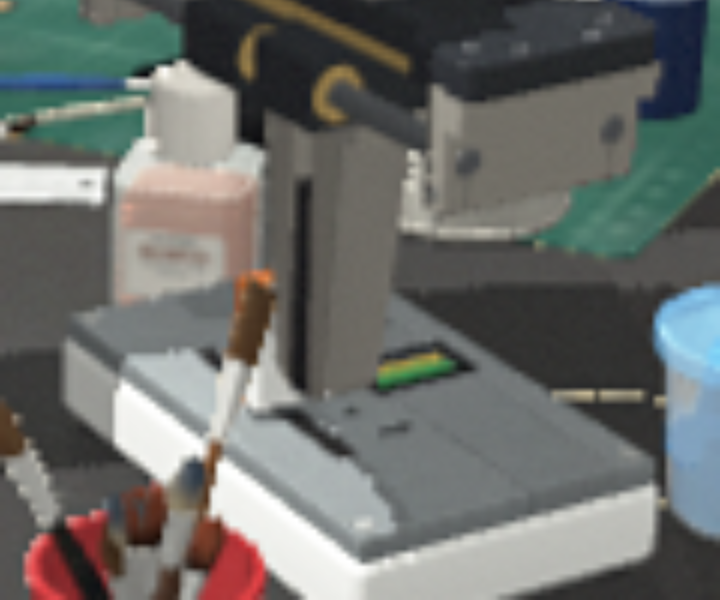

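Call:
apply_moves([
  [0,0,0,0,0,1.5,0],
  [0,0,0,0,0,3,0],
  [0,0,0,0,0,4.5,0],
  [0,0,0,0,0,6,0],
  [0,0,0,0,0,7.5,0],
])

```text
time_s: 10.8
eef_pos: [0.5618, -0.2133, 0.0537]
tcp_rot: [0.563, -0.427, 0.565, 0.426]
force: [-1.6, -6.0, -1.1]
finger_gap: 0.002
```

Call:
apply_moves([
  [0,0,0,0,0,1,0],
  [0,0,0,0,0,2,0],
  [0,0,0,0,0,3,0],
  [0,0,0,0,0,4,0],
  [0,0,0,0,0,4.5,0],
])

```text
time_s: 11.3
eef_pos: [0.5635, -0.2076, 0.0536]
tcp_rot: [0.564, -0.427, 0.564, 0.427]
force: [0.2, -2.0, -0.8]
finger_gap: 0.005
```

Run:
```python
from h import *
need(-26,-10,53)
b=grab('scene','s10.png')
cv2.imwrite('pics/c10.png',cv2.resize(b[200:310,310:430],(720,660))[60:,:,::-1])
```

```text
t 11.3 viewer mm [-25.6 -14.3  53.6] F 0.8 -1.9 -0.8 gap 0.005 yaw err deg 0.0 tilt [-1. -0.  0.]
tool shift mm [0.6 0.4 4.3]
```

View pics/c10.png

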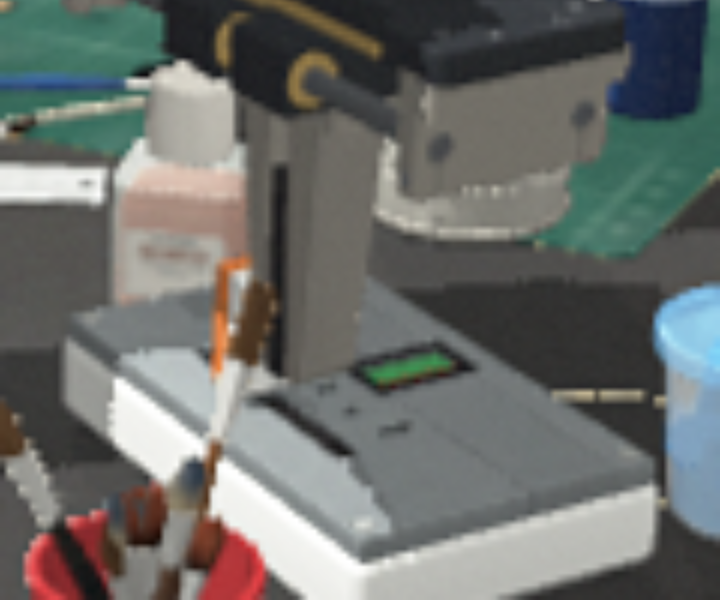

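Call:
apply_moves([
  [0,0,0,0,0,1,0],
  [0,0,0,0,0,2,0],
  [0,0,0,0,0,3,0],
  [0,0,0,0,0,3,0],
])

```text
time_s: 11.75
eef_pos: [0.564, -0.2044, 0.0535]
tcp_rot: [0.564, -0.426, 0.564, 0.427]
force: [0.1, 0.1, 0.2]
finger_gap: 0.004
```

Run:
```python
from h import *
need(-26,-10,53)
b=grab('scene','s11.png')
cv2.imwrite('pics/c11.png',cv2.resize(b[200:310,310:430],(720,660))[60:,:,::-1])
```

```text
t 11.75 viewer mm [-26.  -11.1  53.5] F 0.1 0.1 0.2 gap 0.004 yaw err deg -0.01 tilt [-1.     0.001  0.001]
tool shift mm [0.5 0.  1.1]
```

View pics/c11.png

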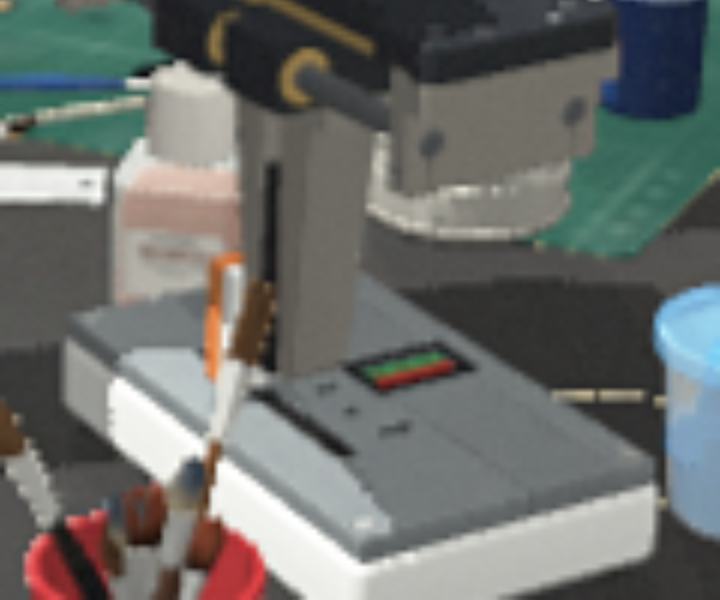

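Call:
apply_moves([
  [0,0,0,0,0,0,0],
  [0,0,0,0,0,0,0],
  [0,0,0,0,0,0,0],
  [0,0,0,0,0,0,0],
])

```text
time_s: 12.2
eef_pos: [0.5641, -0.205, 0.0536]
tcp_rot: [0.564, -0.426, 0.564, 0.427]
force: [-0.5, -0.3, -0.9]
finger_gap: 0.007
```

Run:
```python
from h import *
need(-26,-10,53)
b=grab('scene','s12.png')
cv2.imwrite('pics/c12.png',cv2.resize(b[200:310,310:430],(720,660))[60:,:,::-1])
```

```text
t 12.2 viewer mm [-25.7 -11.7  53.6] F -0.4 -0.4 -0.9 gap 0.007 yaw err deg 0.0 tilt [-1.  0.  0.]
tool shift mm [0.6 0.3 1.7]
```

View pics/c12.png

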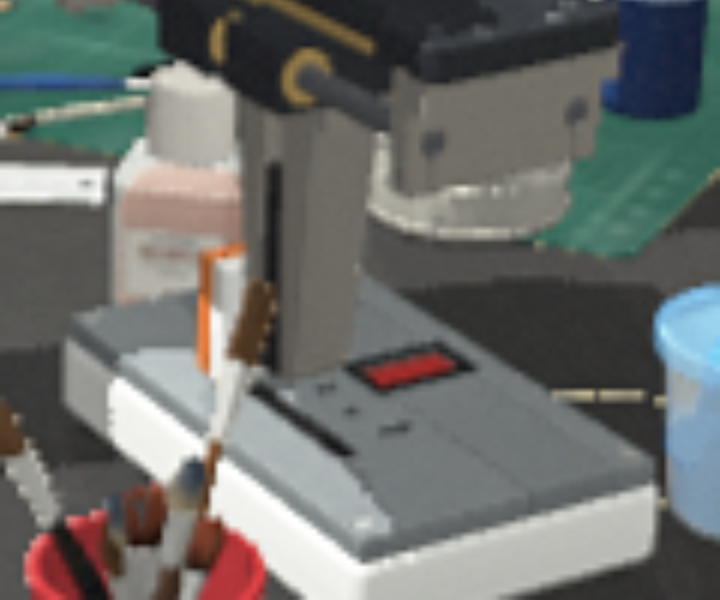

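The lever moved on to the third detent and the window is all red. I'll back off, lift, and move clear so the top camera can see.

Call:
apply_moves([
  [0,0,0,0,0,-10,0],
  [0,0,0,0,0,-25,0],
  [0,0,0,-30,0,-35,0],
  [0,0,0,-70,0,-35,0],
  [0,0,0,-110,0,-35,0],
])

```text
time_s: 12.75
eef_pos: [0.5535, -0.2402, 0.1645]
tcp_rot: [0.564, -0.426, 0.565, 0.426]
force: [0.5, -0.3, -0.1]
finger_gap: 0.007
```

Call:
apply_moves([
  [0,0,0,-45,0,0,0],
  [0,0,0,-60,30,25,0],
  [0,0,0,-60,60,55,0],
  [0,0,0,-60,90,85,0],
  [0,0,0,-60,120,115,0],
])

```text
time_s: 13.25
eef_pos: [0.4694, -0.0954, 0.2238]
tcp_rot: [0.564, -0.426, 0.564, 0.426]
force: [-0.1, 0.8, 1.1]
finger_gap: 0.004
```

Call:
apply_moves([
  [0,0,0,0,30,30,0],
  [0,0,0,0,60,60,0],
  [0,0,0,0,90,90,0],
  [0,0,0,0,120,120,0],
  [0,0,0,0,150,150,0],
])

```text
time_s: 13.75
eef_pos: [0.3663, 0.0901, 0.2239]
tcp_rot: [0.565, -0.426, 0.564, 0.426]
force: [-0.2, 1.6, -0.2]
finger_gap: 0.004
```

Call:
apply_moves([
  [0,0,0,0,30,30,0],
  [0,0,0,0,60,60,0],
  [0,0,0,0,90,90,0],
  [0,0,0,0,120,120,0],
  [0,0,0,0,120,120,0],
])

```text
time_s: 14.25
eef_pos: [0.2821, 0.2406, 0.2238]
tcp_rot: [0.563, -0.428, 0.562, 0.429]
force: [0.4, -0.7, 0.7]
finger_gap: 0.006
```

Run:
```python
from h import *
need(-26,-10,53)
a=grab('top','t13.png');b=grab('scene','s13.png')
c=np.hstack([cv2.resize(a[150:290,270:430],(400,350)),cv2.resize(b[220:330,310:460],(400,293))[:350] if 0 else cv2.resize(b[215:325,325:450],(400,350))])
cv2.imwrite('pics/c13.png',c[:,:,::-1])
a0=cv2.imread('pics/t0.png')[:,:,::-1];b0=cv2.imread('pics/s0.png')[:,:,::-1]
for n,i,j,bs in(('top',a0,a,{'bottle':(270,165,310,210),'cup':(385,145,430,192),'eraser':(350,260,380,285),'red':(385,270,440,330)}),('scene',b0,b,{'bottle':(325,218,355,262),'cup':(415,255,460,302)})):
    for k,(x0,y0,x1,y1) in bs.items():
        d=np.abs(i[y0:y1,x0:x1].astype(int)-j[y0:y1,x0:x1]); print(n,k,d.mean().round(2),d.max())
```

```text
t 14.25 viewer mm [-418.3  340.4  223.8] F 0.6 -0.6 0.7 gap 0.006 yaw err deg -0.4 tilt [-1.     0.     0.001]
tool shift mm [ 170.2 -390.  -353.3]
top bottle 7.41 34
top cup 0.85 5
top eraser 5.45 32
top red 5.57 34
scene bottle 8.27 175
scene cup 1.2 6
```

View pics/c13.png

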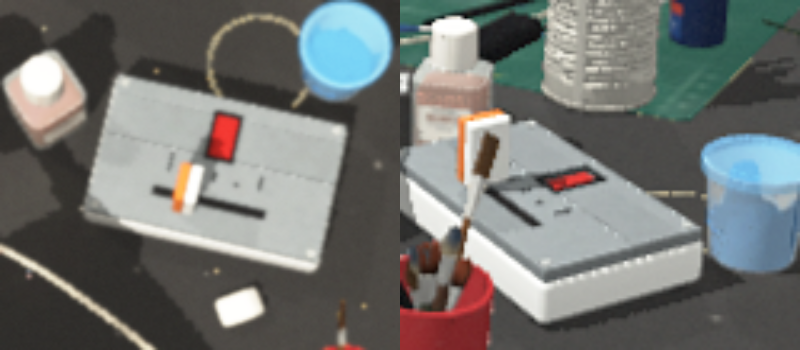

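Run:
```python
from h import *
print(robot.close_job())
```

```text
the job is handed in; nothing more can be done
None
```

I pushed the lever home, then forward three clicks, and handed the job in at about 14 s of the 51 s allowed. I used only the shut fingertips throughout.

- **Home:** I pushed on the orange side, lever starting from click 1, until it met the home stop. The window was white, and the fingers felt 6.3 N against the stop with the paddle no longer moving.
- **Forward:** I lifted over the paddle and pushed the white side until the lever passed the third ridge. The spring then drew it into the third detent, and I backed off before the fourth ridge. The highest push I read was about 6 N.

**Last checks:** After I moved the hand clear, both cameras showed an all-red window with the lever standing between the two-dot and four-dot marks. The bottle, cup and eraser looked unmoved. Pixel differences around them matched lighting and shadow changes. The one large value, next to the bottle in the scene view, I put down to the moved paddle overlapping that area. None of the checks failed.

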